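Tip the beads out of the spring-lid box

TASK

Swing the clear lid of the blue bead box fully back until it snaps over and stays open by itself, and only then tip the box over the empty wooden tray so that all four yellow beads roll out into it. Set the emptied box back upright on the bare table with its lid still open, leaving the two red beads in their own tray and not disturbing the other things.

Things in the scene. Friction and masses are not known exactly. Their poses are not given: they have to be found in the camera images.
- bead_box: blue bead box, loose, 0.45 kg, outside 96 (its x) x 60 (y) x 44 mm high, walls 3, floor 4. Origin: centre of underside, z up. Lid hinge on its +x side (away from the robot at the start, +-0.5 rad). Inside, a 41 degree ramp climbs from floor to -x rim: beads roll out there once it is tipped -x side down by 55 degrees or more. Its long sides can be gripped (60 mm) from above with the lid back
- spout (a point): middle of the pouring rim of the blue box: top edge of its -x side, 48 mm from the box's centre, 44 mm above its underside
- lid (a joint): angle of the box's clear lid (rad): 0 shut, grows as it opens up and back, end stop 2.35. Over-centre spring: below 1.75 it pulls the lid shut (about 0.8 N at the tongue when shut, fading to nothing at 1.75); past 1.75 it pulls the lid on back to the stop and holds it there, also while the box is tipped
- lid_tongue (a point): grip point in the orange pull tongue on the lid's free edge, 125 mm from the hinge. Tongue: 16 mm wide (along the hinge), 8 mm thick, sticks out in the lid's plane from the lid edge (101 mm from the hinge) to 135 mm. Shut, it projects in front of the box 48 mm above the table, free below and at both sides
- lid_hinge (a point): middle of the hinge line, on the box's +x rim, 51 mm from the box's centre and 44 mm above its underside; the hinge runs along the box's y. Lid plate 99 x 60 x 4 mm, its inner face 1 mm above the hinge line when shut
- tray_empty: empty bead tray, light wood, grey felt floor, fixed to the table, 130x130 mm outside, walls 6 mm thick, 32 mm high, floor 6 mm; inside 118x118 mm. Origin: centre of its underside, z up
- tray_used: identical tray that already holds two red beads; fixed. Origin: centre of its underside
- bead0: yellow bead, 18 mm ball, 11 g; origin at its centre. Starts in the blue box
- bead1: yellow bead, 18 mm ball, 11 g; origin at its centre. Starts in the blue box
- bead2: yellow bead, 18 mm ball, 11 g; origin at its centre. Starts in the blue box
- bead3: yellow bead, 18 mm ball, 11 g; origin at its centre. Starts in the blue box
- used0: red bead, 18 mm ball, origin at its centre; lies in the used tray and stays there
- used1: red bead, 18 mm ball, origin at its centre; lies in the used tray and stays there
- house_big: cream model house with a red roof, 57x49x121 mm, loose bystander on the table; origin: centre of its underside
- house_low: red-brown model house, 44x36x92 mm, loose bystander on the table; origin: centre of its underside
- gold_bottle: small gold paint bottle with a black cap, 33 mm across, 70 mm high, loose bystander on the table; origin: centre of its underside
- glasses_case: black glasses case, 52x150x36 mm, loose bystander on the table; origin: centre of its underside

How it is judged:
By the outcome, as a careful person would: the job done as asked, in the order asked, and still so for the second after the job is handed in, with the robot touching nothing.
It also fails if it takes over 72 s, if anything falls off the work surface, if the arm or the gripper's body presses on something with over 40 N, if the wrist force passes 120 N, or if a joint passes its speed limit or range.

ROBOT

A 6-joint arm with a two-finger parallel gripper is mounted at the origin on a cart in front of the work surface, level with it; the furniture and walls round the work are solid. World frame = base frame: x ahead of the robot, y to its left, z up, the work surface at z = 0. Lengths are in m, angles in degrees, forces in N, time in s.
With the tool pointing down it reaches from about 0.4 to 0.825 m from the base axis. Payload 7 kg.
Tool frame: the origin (TCP) lies midway between the tips of the shut fingers; the grasp point (between the pads) lies r.grip_depth behind it (r.grip_depth is the distance from the TCP to the grasp point, in m); z points along the fingers, y is the line along which they close (so a half turn about z gives the same grasp; the last joint's range is limited). The gripper opens to 88 mm and grips with 3 to 60 N. Pads are 19 mm wide; open, the fingers measure 130 mm over their backs; the gripper's body (78 mm by 193 mm) begins 47 mm behind the grasp point.
Start: joints at [-49.612, 20.546, 0.682, 0, -70.136, -16.507], TCP at [0.273, -0.617, 0.197] pointing down, gripper open.
Joint ranges: [-176.03, 176.03], [-82.01, 121.73], [-58.28, 71.71], [-173.87, 95.51], [-174.79, -0.11], [-173.66, 173.66]. Speed limits (degrees/s): [136.94, 136.94, 172.46, 180, 180, 180].

INTERFACE

Orientations are given as [roll, pitch, yaw] about the fixed x, y, z axes, in that order (R = Rz(yaw) Ry(pitch) Rx(roll)).
In Python, from plant import r, camrig, get_state, close_job gives the robot as it stands (r), with the cameras (camrig), the readings as plain functions and the job as plain functions.
- The arm moves only by the shell command python3 drive.py 'ROWS' [OPENING] [FORCE]. ROWS is a JSON list of rows, 1 to 12 of them, each of 6 numbers: dx, dy, dz in m, then a rotation vector rx, ry, rz in degrees; each row is the pose to reach, as a shift and turn from the pose commanded when the command began, along the tool's axes at that moment; what a row does not reach only later rows make up. A row lasts 1/12 s, in which the tool goes at most 0.0417 m and 7.16 degrees, less where a joint would pass 70% of its speed; a pose out of reach is approached as far as the arm can. OPENING is the finger opening in m, set as the command begins (- or left out keeps the last). The fingers move at their own pace and stop on an object; FORCE is the grip in N (left out, the last holds). Time passes only in rows, so rows that do not move let the fingers close. It prints the time, the measured TCP pose, the force, the opening and the grip force at its end.
- get_state(): the state, without advancing time (a new reading comes with each control period).
- camrig.capture(name): name is "scene" or "top" or "wrist"; returns a dict with "frame" (480x640x3 uint8, red, green, blue), "z_map" (480x640 float32, m along the optical axis (not along the pixel's ray), 0 where there is no reading), "fx", "fy", "cx", "cy" (pixels), "cam_to_world" (4x4, takes a point from camera to world coordinates). Camera axes: x right, y down, z forward; pixel columns grow to the right and rows downward; lengths in m; the calibration is good to about 2 mm. The wrist camera is an equidistant fisheye: a pixel r from the principal point sees the ray r / f radians off the axis. A picture is of the moment at which its call begins.
- close_job(): hands the job in; it is judged then, once.
The state is a dict: "time_s": time; "joints": joint angles; "qd": joint speeds; "joint_torque": joint torques, N m; "tcp_pos": TCP position; "eef_rot": TCP orientation; "contact_force": force on the tool from outside, world axes, zero at the start; "moment": the same for the moment, N m; "gripper_width": finger opening in m; "gripper_force": force on a finger pad.
Only numpy, scipy, OpenCV 4.12 (cv2) and the standard library are available. Lean on these libraries where they do the work, as an engineer would, in place of code of your own. Each camera call takes 0.05 s, during which the arm holds its last target. There are 200 camera calls.

## Working session

There is one attempt and no reset: what is moved stays moved. The work goes in short steps, Python scripts to look and compute and a shell command to move; the robot and the scene stay as the last step left them, time stands still between calls to the robot, and variables do not carry over. Pictures are saved under pics/ and viewed, at most 10 in all, crops included, and the job is handed in when it is done.

```bash
ls; mkdir -p pics; python3 - <<'E'
from plant import r, camrig, get_state, close_job
import cv2,numpy as np
print(get_state(), r.grip_depth)
for n in("scene","top"):
    c=camrig.capture(n); cv2.imwrite(f"pics/{n}0.png",c["frame"][:,:,::-1]); np.savez(f"{n}0.npz",**c)
    print(n,c["fx"],c["fy"],c["cx"],c["cy"],np.round(c["cam_to_world"],3).tolist())
E
```

```text
drive.py
pics
plant.py
{'time_s': 0.0, 'joints': array([-4.96117206e+01,  2.05895492e+01,  6.34134673e-01, -2.12860850e-02,
       -7.01347539e+01, -1.65054333e+01]), 'qd': array([-0.02969504,  0.07460307,  0.01083796,  0.05772029,  0.08808517,
       -0.07625789]), 'joint_torque': array([ 2.88853098e-04, -5.82727432e+01,  2.93063396e+01,  6.99750647e+00,
        7.05208411e-03, -1.69954874e-04]), 'tcp_pos': array([ 0.27303495, -0.61673203,  0.19574308]), 'eef_rot': array([ 1.79907861e+02, -6.43421703e-03, -1.56124398e+02]), 'contact_force': array([ 0.57149929,  0.01900743, -0.44720827]), 'moment': array([-0.00650608,  0.02001048, -0.04610499]), 'gripper_force': 0.0, 'gripper_width': 0.08754579081704619} 0.0188
scene 525.2850077686946 525.2850077686946 315.6730770389131 240.26483519740685 [[-0.868, -0.336, 0.366, 0.106], [-0.496, 0.618, -0.61, 0.761], [-0.021, -0.711, -0.703, 0.982], [0.0, 0.0, 0.0, 1.0]]
top 542.6487906809451 542.6487906809451 320.19945635761803 233.70438933011002 [[-0.029, -0.985, 0.167, 0.325], [-1.0, 0.029, -0.003, -0.013], [-0.002, -0.167, -0.986, 1.703], [0.0, 0.0, 0.0, 1.0]]
```

View pics/scene0.png

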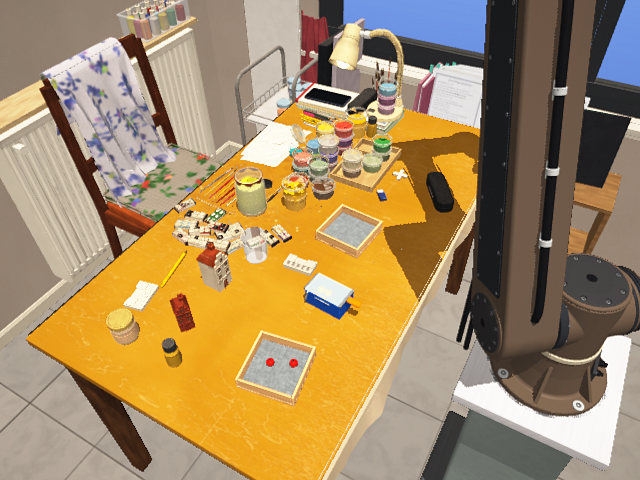

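View pics/top0.png

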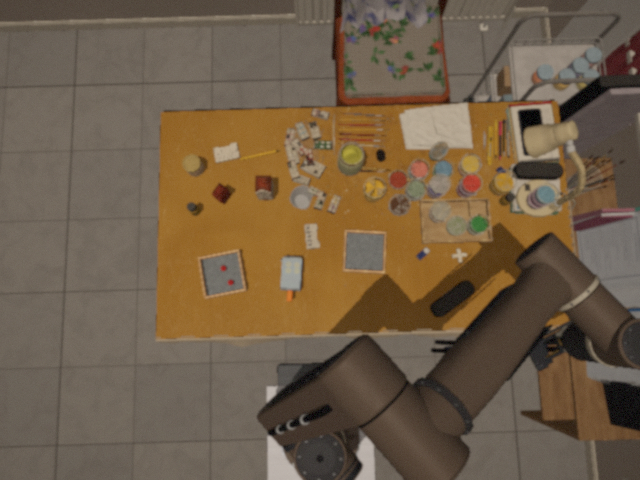

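The scene view shows the box at (328,295) with its orange tongue at (352,308), the empty tray at (350,230) and the used tray at (277,367). In the top view they are at (291,272), (289,295), (365,251) and (222,274). Next I measure from the depth maps.

```bash
cat > h.py <<'E'
import numpy as np,cv2
def world(c):
    v,u=np.mgrid[:480,:640]; z=c["z_map"]
    if "wrist" in c: pass
    P=np.stack([(u-c["cx"])/c["fx"]*z,(v-c["cy"])/c["fy"]*z,z],-1)
    M=c["cam_to_world"]; return P@M[:3,:3].T+M[:3,3]
E
python3 - <<'E'
import numpy as np,cv2
from h import *
roi={"scene":dict(box=(295,265,370,325),te=(312,200,388,260),tu=(232,328,320,408)),"top":dict(box=(272,248,308,304),te=(338,225,392,277),tu=(194,245,250,302))}
for n in roi:
    c=dict(np.load(n+"0.npz")); W=world(c); hsv=cv2.cvtColor(c["frame"],cv2.COLOR_RGB2HSV)
    for k,(a,b,d,e) in roi[n].items():
        w=W[b:e,a:d].reshape(-1,3); h=hsv[b:e,a:d].reshape(-1,3).astype(int)
        ok=c["z_map"][b:e,a:d].ravel()>0
        if k=="box":
            lid=ok&(w[:,2]>.038)&(w[:,2]<.08)&(h[:,0]>85)&(h[:,0]<130)
            blue=ok&(h[:,0]>100)&(h[:,0]<125)&(h[:,1]>180)
            tong=ok&(h[:,0]>4)&(h[:,0]<18)&(h[:,1]>170)&(w[:,2]>.035)
            for nm,m in(("lid",lid),("blue",blue),("tong",tong)):
                p=w[m]; 
                if len(p)<4: print(n,nm,len(p));continue
                rc=cv2.minAreaRect(p[:,:2].astype(np.float32)*1000)
                print(n,nm,len(p),"mean",p.mean(0).round(4),"zpct",np.percentile(p[:,2],[2,50,98]).round(4),"rect",np.round(rc[0],1),np.round(rc[1],1),round(rc[2],1))
        else:
            m=ok&(w[:,2]>.024)&(w[:,2]<.045); p=w[m]
            rc=cv2.minAreaRect(p[:,:2].astype(np.float32)*1000)
            print(n,k,len(p),"z",np.median(p[:,2]).round(4),"rect",np.round(rc[0],1),np.round(rc[1],1),round(rc[2],1))
    # other tall objects in area x .3-.8 , y -.5..0.6 
    m=(c["z_map"]>0)&(W[...,2]>.02)&(W[...,2]<.3)&(W[...,0]>.3)&(W[...,0]<.85)&(abs(W[...,1])<.5)
    if n=="scene":
        nn,lab,st,ce=cv2.connectedComponentsWithStats(m.astype(np.uint8))
        for i in range(1,nn):
            if st[i,4]>60:
                p=W[lab==i]; print(st[i].tolist(),p.min(0).round(3),p.max(0).round(3))
    print(n,"table z",np.median(W[(c["z_map"]>0)&(abs(W[...,2])<.02)&(W[...,0]>.4)&(W[...,0]<.6)&(abs(W[...,1])<.3)][:,2]))
E
cat >> h.py <<'E'
from scipy.spatial.transform import Rotation as Rn
def Rt(yaw,tilt=0):  # tool down, tool x = world dir yaw+180; tilt>0 leans the fingers outwards along yaw dir (deg)
    a=np.radians(yaw); ax=np.array([-np.sin(a),np.cos(a),0])
    return Rn.from_rotvec(-np.radians(tilt)*ax)*Rn.from_euler("xyz",[180,0,yaw+180],degrees=True)
def rel(s,pos,R):
    R0=Rn.from_euler("xyz",s["eef_rot"],degrees=True)
    return np.round(R0.inv().apply(np.array(pos)-s["tcp_pos"]),4),np.round((R0.inv()*R).as_rotvec(degrees=True),1)
E
python3 - <<'E'
from plant import r, camrig, get_state, close_job
from h import *
s=get_state()
print(rel(s,[.42,.08,.26],Rt(-4)))
# lid from top view: everything z .04-.065 near box
for n in("top","scene"):
    c=dict(np.load(n+"0.npz")); W=world(c)
    m=(c["z_map"]>0)&(W[...,2]>.04)&(W[...,2]<.065)&(W[...,0]>.38)&(W[...,0]<.56)&(W[...,1]>.02)&(W[...,1]<.14)
    p=W[m]; l=p[p[:,0]>.437]
    rc=cv2.minAreaRect(l[:,:2].astype(np.float32)*1000); print(n,len(l),rc,np.median(l[:,2]),p.min(0),p.max(0))
E
```

```text
(array([-0.4164,  0.5778, -0.0633]), array([ 0.1, -0. , 27.9]))
top 651 ((488.37225341796875, 74.66947174072266), (61.458885192871094, 102.29029083251953), 88.71424865722656) 0.04946494460323292 [0.40402082 0.04304589 0.04019344] [0.53972307 0.10616702 0.06006827]
scene 947 ((488.98406982421875, 76.59779357910156), (64.57540893554688, 105.51203918457031), 86.6303939819336) 0.0488029462215146 [0.40252828 0.0418102  0.04007919] [0.54296479 0.10947589 0.05571502]
```

```bash
R='[-0.416,0.578,-0.063,0,0,28]'; python3 drive.py '[[-0.024,0.033,-0.03,0,0,2],[-0.048,0.066,-0.06,0,0,6],[-0.416,0.578,-0.063,0,0,28],[-0.416,0.578,-0.063,0,0,28],[-0.416,0.578,-0.063,0,0,28],[-0.416,0.578,-0.063,0,0,28],[-0.416,0.578,-0.063,0,0,28],[-0.416,0.578,-0.063,0,0,28],[-0.416,0.578,-0.063,0,0,28],[-0.416,0.578,-0.063,0,0,28],[-0.416,0.578,-0.063,0,0,28],[-0.416,0.578,-0.063,0,0,28]]' 0.06 10
```

```text
time_s: 1.1
tcp_pos: [0.3712, -0.1482, 0.2549]
eef_rot: [180.0, 0.0, 175.9]
contact_force: [1.5, 0.3, -0.7]
gripper_width: 0.0602
gripper_force: 0.0
```

```bash
python3 - <<'E'
from plant import r, camrig, get_state, close_job
from h import *
print(rel(get_state(),[.42,.08,.26],Rt(-2)))
E
```

```text
(array([-0.0322,  0.2311, -0.0051]), array([ 0. ,  0. , -2.1]))
```

```bash
python3 drive.py '[[-0.032,0.231,-0.005,0,0,-2],[-0.032,0.231,-0.005,0,0,-2],[-0.032,0.231,-0.005,0,0,-2],[-0.032,0.231,-0.005,0,0,-2],[-0.032,0.231,-0.005,0,0,-2],[-0.032,0.231,-0.005,0,0,-2],[-0.032,0.231,-0.005,0,0,-2],[-0.032,0.231,-0.005,0,0,-2]]'
python3 - <<'E'
from plant import r, camrig, get_state, close_job
from h import *
c=camrig.capture("wrist"); cv2.imwrite("pics/w1.png",c["frame"][:,:,::-1]); np.savez("w1.npz",**c)
print(c["fx"],c["cx"],c["cy"],c["cam_to_world"].round(4).tolist(),(c["z_map"]>0).mean()); s=get_state();print(s["tcp_pos"],s["joints"])
E
```

```text
time_s: 1.77
tcp_pos: [0.4199, 0.0792, 0.2592]
eef_rot: [-180.0, -0.1, 178.0]
contact_force: [0.4, -0.6, -0.8]
gripper_width: 0.0606
gripper_force: 0.0
371.64829954431775 326.7380317432686 240.7622164928479 [[0.0349, 0.9613, 0.2734, 0.3453], [0.9994, -0.0335, -0.0095, 0.0835], [0.0, 0.2735, -0.9619, 0.4475], [0.0, 0.0, 0.0, 1.0]] 0.9829720052083334
[0.41971068 0.07826549 0.25930991] [ 3.72463325e+01 -6.01962547e+00 -2.22783717e+01 -1.10490975e-02
 -7.38091261e+01 -1.29281775e+02]
```

View pics/w1.png

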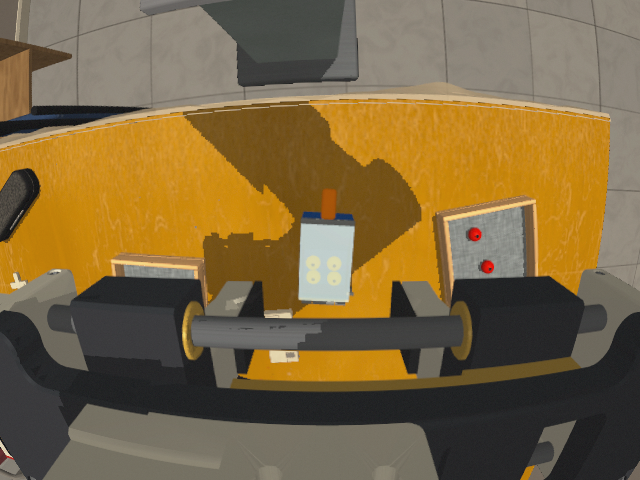

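The wrist view shows the lid at (327,260) with the four yellow beads under it, and the tongue at (329,204) clear on both sides. Both trays are away from it.

```bash
cat >> h.py <<'E'
def fish(c):
    v,u=np.mgrid[:480,:640].astype(float); x=(u-c["cx"])/c["fx"]; y=(v-c["cy"])/c["fy"]; t=np.hypot(x,y)+1e-9
    z=c["z_map"]; k=np.tan(np.minimum(t,1.5))/t*z
    M=c["cam_to_world"]; return np.stack([x*k,y*k,z],-1)@M[:3,:3].T+M[:3,3]
E
python3 - <<'E'
from h import *
from plant import r, camrig, get_state, close_job
c=dict(np.load("w1.npz")); W=fish(c); h=cv2.cvtColor(c["frame"],cv2.COLOR_RGB2HSV).astype(int)
sl=np.s_[180:310,285:370]; w=W[sl].reshape(-1,3); hh=h[sl].reshape(-1,3)
t=(hh[:,0]<16)&(hh[:,1]>170)&(w[:,2]>.04); l=(w[:,2]>.04)&(w[:,2]<.06)&(hh[:,1]<90)
for n,m in(("tong",t),("lid",l)):
    p=w[m]; print(n,len(p),p.mean(0).round(4),np.percentile(p[:,2],[5,50,95]).round(4),cv2.minAreaRect(p[:,:2].astype(np.float32)*1000),p.min(0).round(3),p.max(0).round(3))
print(np.median(W[200:240,180:240][...,2]))
E
```

```text
tong 400 [0.4159 0.0828 0.0527] [0.0497 0.0517 0.0533] ((388.8936462402344, 83.93429565429688), (14.175251960754395, 87.05016326904297), 87.88362121582031) [0.345 0.075 0.048] [0.432 0.09  0.448]
lid 4403 [0.4825 0.0769 0.0492] [0.0477 0.0493 0.0506] ((483.3327941894531, 78.69380187988281), (63.67839431762695, 108.92212677001953), 85.04059600830078) [0.428 0.043 0.044] [0.538 0.11  0.052]
0.000174778644617124
```

```bash
python3 - <<'E'
from plant import r, camrig, get_state, close_job
from h import *
print(rel(get_state(),[.412,.083,.029],Rt(-4)))
E
```

```text
(array([0.0076, 0.0046, 0.2303]), array([-0. , -0.1,  2. ]))
```

```bash
python3 drive.py '[[0.008,0.005,0.03,0,0,2],[0.008,0.005,0.07,0,0,2],[0.008,0.005,0.11,0,0,2],[0.008,0.005,0.15,0,0,2],[0.008,0.005,0.18,0,0,2],[0.008,0.005,0.205,0,0,2],[0.008,0.005,0.222,0,0,2],[0.008,0.005,0.23,0,0,2],[0.008,0.005,0.23,0,0,2],[0.008,0.005,0.23,0,0,2]]' 0.05 6
python3 drive.py '[[0,0,0,0,0,0],[0,0,0,0,0,0],[0,0,0,0,0,0],[0,0,0,0,0,0],[0,0,0,0,0,0],[0,0,0,0,0,0]]' 0.005 6
python3 -c "
from plant import r, camrig, get_state, close_job;s=get_state();print(s['joints'],s['contact_force'],s['gripper_width'],s['tcp_pos'])"
```

```text
time_s: 2.65
tcp_pos: [0.4126, 0.0828, 0.0302]
eef_rot: [-180.0, 0.0, 175.8]
contact_force: [-0.3, 0.4, 0.4]
gripper_width: 0.05
gripper_force: 0.0
time_s: 3.15
tcp_pos: [0.4124, 0.0835, 0.03]
eef_rot: [180.0, 0.0, 175.9]
contact_force: [-0.6, 0.2, -0.4]
gripper_width: 0.0157
gripper_force: 0.0
[ 3.85622186e+01  7.53012644e+00 -4.28782868e+01 -1.48511123e-03
 -3.95574298e+01 -1.32674072e+02] [-0.55360181  0.22965531 -0.37176992] 0.015712121413599588 [0.4124177  0.08350234 0.03001443]
```

```bash
python3 drive.py '[[0,0,0,0,0,0],[-0.001,0,-0.011,0,0,0],[-0.003,0,-0.022,0,0,0],[-0.005,0,-0.032,0,0,0],[-0.009,0,-0.042,0,0,0],[-0.014,0,-0.052,0,0,0],[-0.019,0,-0.062,0,0,0],[-0.025,0,-0.071,0,0,0],[-0.032,0,-0.079,0,0,0],[-0.032,0,-0.079,0,0,0]]' 0.005 8
```

```text
time_s: 3.98
tcp_pos: [0.4464, 0.0817, 0.1103]
eef_rot: [179.9, 0.1, 175.9]
contact_force: [0.2, 0.3, -0.1]
gripper_width: 0.005
gripper_force: 0.0
```

```bash
python3 - <<'E'
from plant import r, camrig, get_state, close_job
from h import *
c=camrig.capture("wrist"); cv2.imwrite("pics/w2.png",c["frame"][:,:,::-1]); W=fish(c); h=cv2.cvtColor(c["frame"],cv2.COLOR_RGB2HSV).astype(int)
m=(h[...,0]<16)&(h[...,1]>170)&(W[...,2]>.03)&(W[...,2]<.3)&(W[...,0]<.6)&(W[...,0]>.39)
p=W[m];print(len(p),p.mean(0),p.min(0),p.max(0))
E
```

```text
1037 [0.41595792 0.08289384 0.05168348] [0.39998264 0.07381868 0.04797151] [0.43359322 0.0913849  0.05396117]
```

View pics/w2.png

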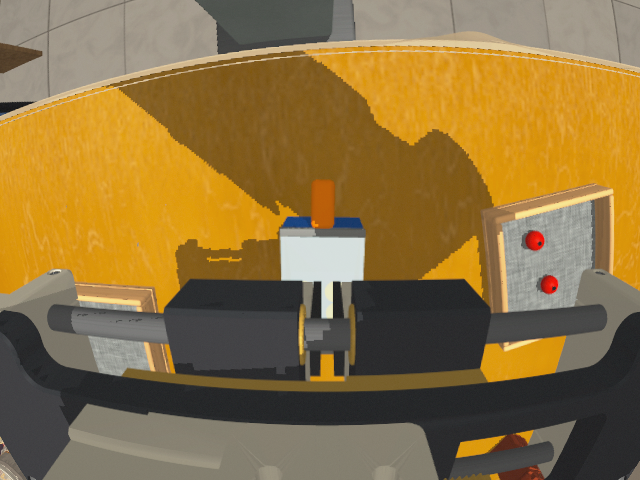

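The lid is still shut: the tongue is at (323,203) and the box has not moved. The fingers had not finished closing when I lifted, so I re-grip and check the force first.

```bash
python3 drive.py '[[0.02,0,0,0,0,0],[0.034,0.001,0,0,0,0],[0.034,0.001,0,0,0,0],[0.034,0.001,0,0,0,0],[0.034,0.001,0.025,0,0,0],[0.034,0.001,0.05,0,0,0],[0.034,0.001,0.07,0,0,0],[0.034,0.001,0.081,0,0,0],[0.034,0.001,0.081,0,0,0],[0.034,0.001,0.081,0,0,0]]' 0.04 10
python3 drive.py '[[0,0,0,0,0,0],[0,0,0,0,0,0],[0,0,0,0,0,0],[0,0,0,0,0,0],[0,0,0,0,0,0],[0,0,0,0,0,0],[0,0,0,0,0,0],[0,0,0,0,0,0],[0,0,0,0,0,0]]' 0 12
```

```text
time_s: 4.87
tcp_pos: [0.4103, 0.0842, 0.0272]
eef_rot: [-179.9, -0.1, 175.9]
contact_force: [0.5, 0.2, 0.4]
gripper_width: 0.0397
gripper_force: 0.0
time_s: 5.62
tcp_pos: [0.4104, 0.0845, 0.0278]
eef_rot: [180.0, 0.0, 175.9]
contact_force: [0.3, 0.9, 0.3]
gripper_width: 0.0005
gripper_force: 0.0
```

```bash
python3 - <<'E'
from plant import r, camrig, get_state, close_job
from h import *
c=camrig.capture("wrist"); cv2.imwrite("pics/w3.png",c["frame"][:,:,::-1]); W=fish(c); h=cv2.cvtColor(c["frame"],cv2.COLOR_RGB2HSV).astype(int)
m=(h[...,0]<16)&(h[...,1]>170)&(W[...,2]>.03)&(W[...,2]<.3)&(W[...,0]<.6)&(W[...,0]>.35)
p=W[m];print(len(p));print(p.mean(0),p.min(0),p.max(0)) if len(p) else 0
E
```

```text
332
[0.40326412 0.08481413 0.05371795] [0.3990396  0.07613863 0.04759029] [0.42162099 0.09112386 0.0925893 ]
```

View pics/w3.png

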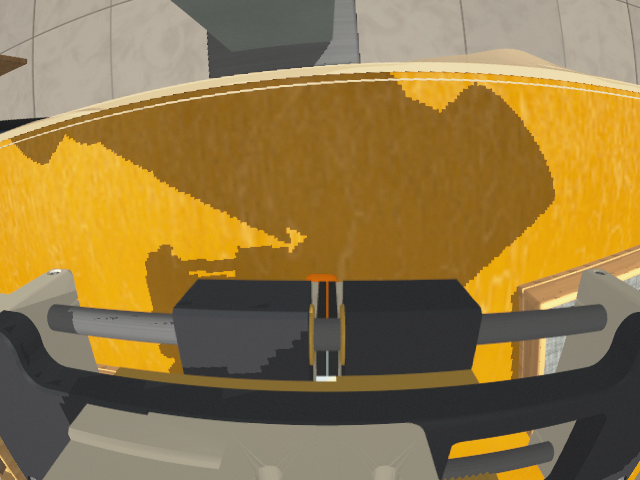

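The tongue shows at (322,278) with the fingers apparently shut over or through its place. I check from the scene camera.

```bash
python3 - <<'E'
from plant import r, camrig, get_state, close_job
from h import *
c=camrig.capture("scene"); f=c["frame"][240:340,270:400]; cv2.imwrite("pics/s2.png",cv2.resize(f[:,:,::-1],None,fx=6,fy=6,interpolation=cv2.INTER_CUBIC)[:600]); print(get_state()["gripper_width"],get_state()["gripper_force"])
E
```

```text
0.00012294847905814992 0.0
```

View pics/s2.png

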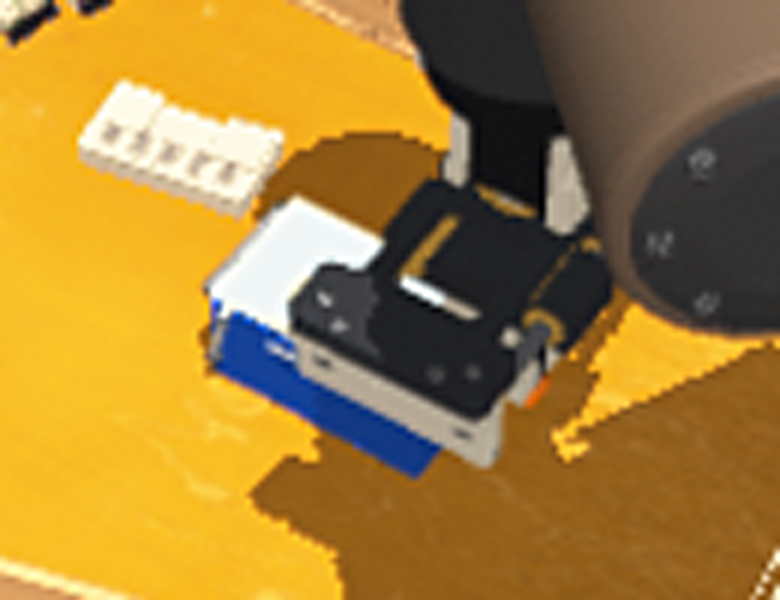

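```bash
python3 - <<'E'
from plant import r, camrig, get_state, close_job
from h import *
c=camrig.capture("wrist"); W=fish(c); np.savez("w3.npz",**c)
print(get_state()["tcp_pos"])
for v in range(268,390,6): print(v,[ (W[v,u].round(3).tolist(),c["frame"][v,u].tolist()) for u in (313,322,328,340)])
E
```

```text
[0.41036927 0.08449391 0.02772221]
268 [([0.414, 0.077, -0.001], [141, 98, 24]), ([0.414, 0.083, 0.0], [144, 102, 30]), ([0.415, 0.087, -0.001], [144, 101, 29]), ([0.416, 0.094, -0.001], [151, 112, 46])]
274 [([0.4, 0.08, 0.048], [184, 96, 10]), ([0.4, 0.085, 0.048], [182, 95, 10]), ([0.4, 0.087, 0.049], [180, 95, 10]), ([0.419, 0.094, 0.001], [151, 111, 45])]
280 [([0.402, 0.08, 0.051], [204, 102, 10]), ([0.402, 0.084, 0.051], [189, 97, 10]), ([0.402, 0.087, 0.051], [194, 100, 10]), ([0.423, 0.094, 0.0], [153, 111, 46])]
286 [([0.398, 0.081, 0.068], [150, 145, 126]), ([0.399, 0.085, 0.065], [40, 40, 40]), ([0.4, 0.087, 0.064], [113, 64, 33]), ([0.399, 0.093, 0.068], [149, 144, 127])]
292 [([0.398, 0.081, 0.074], [150, 144, 126]), ([0.4, 0.085, 0.071], [41, 41, 42]), ([0.4, 0.087, 0.071], [112, 65, 32]), ([0.399, 0.092, 0.074], [148, 143, 126])]
298 [([0.399, 0.081, 0.078], [148, 142, 125]), ([0.399, 0.085, 0.078], [39, 39, 39]), ([0.4, 0.087, 0.076], [113, 67, 34]), ([0.399, 0.092, 0.079], [147, 141, 123])]
304 [([0.374, 0.085, 0.136], [140, 126, 98]), ([0.4, 0.085, 0.082], [40, 39,
[... 1696 characters left out ...]
, 0.142], [133, 122, 101])]
370 [([0.401, 0.083, 0.125], [107, 102, 93]), ([0.416, 0.084, 0.104], [49, 50, 48]), ([0.416, 0.086, 0.105], [94, 99, 98]), ([0.401, 0.091, 0.126], [121, 116, 104])]
376 [([0.404, 0.082, 0.124], [106, 101, 92]), ([0.419, 0.084, 0.104], [168, 179, 177]), ([0.419, 0.086, 0.104], [179, 190, 189]), ([0.387, 0.091, 0.147], [133, 112, 62])]
382 [([0.387, 0.085, 0.15], [135, 108, 50]), ([0.387, 0.087, 0.149], [134, 107, 49]), ([0.387, 0.088, 0.15], [132, 106, 49]), ([0.388, 0.091, 0.149], [134, 108, 50])]
388 [([0.387, 0.085, 0.152], [133, 106, 48]), ([0.387, 0.087, 0.151], [133, 107, 51]), ([0.387, 0.088, 0.152], [133, 107, 48]), ([0.387, 0.091, 0.152], [133, 106, 48])]
```

```bash
python3 - <<'E'
from plant import r, camrig, get_state, close_job
from h import *
c=camrig.capture("scene"); W=world(c); 
m=(W[...,0]>.36)&(W[...,0]<.5)&(W[...,1]>-.05)&(W[...,1]<.22)&(W[...,2]>.054)&(W[...,2]<.25)
p=W[m]; 
for z0 in np.arange(.05,.2,.01):
    q=p[(p[:,2]>=z0)&(p[:,2]<z0+.01)]
    if len(q)>2: print(round(z0,3),len(q),np.percentile(q,2,axis=0).round(3)[:2],np.percentile(q,98,axis=0).round(3)[:2])
w=dict(np.load("w3.npz")); F=fish(w)
for u in (200,240,300,316,319,331,334,345,420): 
    col=F[:,u]; ok=[v for v in range(240,400) if col[v,2]>.054 and .37<col[v,0]<.45]
    print(u,[(v,col[v].round(3).tolist()) for v in ok[:2]+ok[10:12]])
E
```

```text
0.06 16 [0.4   0.077] [0.406 0.101]
0.07 16 [0.4   0.081] [0.405 0.103]
0.1 4 [0.402 0.105] [0.407 0.107]
0.12 90 [0.376 0.109] [0.456 0.175]
0.13 182 [0.374 0.095] [0.453 0.175]
0.14 310 [0.375 0.083] [0.45  0.179]
0.15 181 [0.379 0.089] [0.455 0.182]
0.16 793 [0.38  0.097] [0.454 0.182]
0.17 83 [0.387 0.094] [0.435 0.166]
0.18 71 [0.387 0.095] [0.434 0.104]
0.19 60 [0.387 0.095] [0.433 0.104]
0.2 18 [0.391 0.098] [0.424 0.104]
200 [(316, [0.371, 0.061, 0.147]), (317, [0.37, 0.062, 0.148]), (326, [0.372, 0.061, 0.148]), (327, [0.373, 0.061, 0.148])]
240 [(289, [0.37, 0.068, 0.133]), (296, [0.37, 0.069, 0.138]), (323, [0.372, 0.07, 0.147]), (324, [0.372, 0.07, 0.147])]
300 [(281, [0.371, 0.082, 0.129]), (282, [0.37, 0.082, 0.13]), (292, [0.371, 0.083, 0.135]), (293, [0.371, 0.083, 0.136])]
316 [(282, [0.398, 0.082, 0.063]), (283, [0.398, 0.082, 0.065]), (292, [0.398, 0.082, 0.074]), (293, [0.398, 0.083, 0.075])]
319 [(282, [0.4, 0.083, 0.059]), (283, [0.4, 0.083, 0.059]), (292, [0.399, 0.084, 0.072]), (293, [0.4, 0.084, 0.071])]
331 [(282, [0.4, 0.089, 0.06]), (283, [0.4, 0.089, 0.061]), (292, [0.4, 0.089, 0.071]), (293, [0.4, 0.089, 0.072])]
334 [(282, [0.4, 0.09, 0.059]), (283, [0.4, 0.09, 0.061]), (292, [0.4, 0.09, 0.071]), (293, [0.4, 0.09, 0.071])]
345 [(281, [0.371, 0.093, 0.13]), (282, [0.371, 0.093, 0.131]), (291, [0.372, 0.093, 0.135]), (292, [0.371, 0.093, 0.136])]
420 [(280, [0.373, 0.113, 0.129]), (281, [0.373, 0.113, 0.13]), (290, [0.373, 0.111, 0.135]), (291, [0.372, 0.111, 0.136])]
```

Scene and wrist depth agree that the gripper body's underside is at z≈0.124 and the tips at ≈0.058. The reported TCP z is 0.028, so the tool really sits about 30 mm higher than reported and closed above the tongue. I open, go down 29 mm and grip again.

```bash
python3 drive.py '[[0,0,0,0,0,0],[0,0,0,0,0,0],[0,0,0,0,0,0],[0,0,0,0,0,0],[0,0,0,0,0,0],[0,0,0,0,0,0],[0,0,0.008,0,0,0],[0,0,0.018,0,0,0],[0,0,0.026,0,0,0],[0,0,0.029,0,0,0],[0,0,0.029,0,0,0]]' 0.035 10
python3 drive.py '[[0,0,0,0,0,0],[0,0,0,0,0,0],[0,0,0,0,0,0],[0,0,0,0,0,0],[0,0,0,0,0,0],[0,0,0,0,0,0],[0,0,0,0,0,0]]' 0 10
```

```text
time_s: 6.73
tcp_pos: [0.4097, 0.084, -0.0023]
eef_rot: [-179.9, -0.1, 175.9]
contact_force: [0.4, -0.1, 1.5]
gripper_width: 0.0351
gripper_force: 0.0
time_s: 7.32
tcp_pos: [0.4104, 0.0845, -0.0011]
eef_rot: [180.0, 0.0, 175.9]
contact_force: [-0.6, -0.9, 1.2]
gripper_width: 0.0165
gripper_force: 10.0
```

```bash
python3 drive.py '[[-0.001,0,-0.011,0,0,0],[-0.003,0,-0.022,0,0,0],[-0.005,0,-0.032,0,0,0],[-0.009,0,-0.042,0,0,0],[-0.014,0,-0.052,0,0,0],[-0.019,0,-0.062,0,0,0],[-0.025,0,-0.071,0,0,0],[-0.032,0,-0.079,0,0,0],[-0.032,0,-0.079,0,0,0]]'
```

```text
time_s: 8.07
tcp_pos: [0.4435, 0.0823, 0.0789]
eef_rot: [180.0, 0.1, 175.9]
contact_force: [-2.4, -2.8, 1.0]
gripper_width: 0.0158
gripper_force: 10.0
```

```bash
python3 drive.py '[[-0.008,0,-0.008,0,0,0],[-0.016,0,-0.015,0,0,0],[-0.025,0,-0.021,0,0,0],[-0.034,0,-0.027,0,0,0],[-0.044,0,-0.031,0,0,0],[-0.054,0,-0.035,0,0,0],[-0.065,0,-0.038,0,0,0],[-0.075,0,-0.04,0,0,0],[-0.075,0,-0.04,0,0,0]]'
```

```text
time_s: 8.82
tcp_pos: [0.5195, 0.0769, 0.118]
eef_rot: [-180.0, 0.1, 175.9]
contact_force: [-1.3, -1.4, 6.0]
gripper_width: 0.016
gripper_force: 10.0
```

```bash
python3 drive.py '[[-0.011,0,-0.002,0,0,0],[-0.022,0,-0.003,0,0,0],[-0.033,0,-0.002,0,0,0],[-0.043,0,-0.001,0,0,0],[-0.054,0,0.003,0,0,0],[-0.064,0,0.007,0,0,0],[-0.074,0,0.011,0,0,0],[-0.084,0,0.016,0,0,0],[-0.091,0,0.021,0,0,0],[-0.091,0,0.021,0,0,0]]'
```

```text
time_s: 9.65
tcp_pos: [0.6102, 0.0703, 0.0958]
eef_rot: [-180.0, 0.1, 175.9]
contact_force: [3.1, 0.9, 3.1]
gripper_width: 0.0158
gripper_force: 10.0
```

```bash
python3 drive.py '[[0,0,0,0,0,0],[0,0,0,0,0,0],[0,0,0,0,0,0],[0,0,0,0,0,0],[0,0,-0.03,0,0,0],[0,0,-0.06,0,0,0],[0,0,-0.1,0,0,0],[0.04,0,-0.11,0,0,0],[0.08,0,-0.11,0,0,0],[0.12,0,-0.11,0,0,0],[0.14,0,-0.11,0,0,0],[0.14,0,-0.11,0,0,0]]' 0.04 10
python3 - <<'E'
from plant import r, camrig, get_state, close_job
from h import *
c=camrig.capture("wrist"); cv2.imwrite("pics/w4.png",c["frame"][:,:,::-1]); np.savez("w4.npz",**c)
W=fish(c); s=get_state(); print(s["tcp_pos"],c["cam_to_world"][:3,3])
h=cv2.cvtColor(c["frame"],cv2.COLOR_RGB2HSV).astype(int)
m=(h[...,0]>100)&(h[...,0]<125)&(h[...,1]>150)&(W[...,2]>.035)&(W[...,2]<.055)&(W[...,0]>.38)&(W[...,0]<.6)&(abs(W[...,1]-.08)<.07)
p=W[m];print(len(p),cv2.minAreaRect(p[:,:2].astype(np.float32)*1000),p.mean(0))
m=(h[...,0]<16)&(h[...,1]>170)&(W[...,2]>.06)&(W[...,2]<.2)&(W[...,0]>.5)&(W[...,0]<.75)&(abs(W[...,1]-.08)<.07)
p=W[m];print(len(p)); print(p.mean(0)) if len(p) else 0
E
```

```text
time_s: 10.65
tcp_pos: [0.4644, 0.0801, 0.2077]
eef_rot: [179.9, 0.0, 175.9]
contact_force: [-0.0, -1.0, 0.4]
gripper_width: 0.0396
gripper_force: 0.0
[0.46644698 0.08043567 0.20783832] [0.38955527 0.08650706 0.39580546]
1399 ((487.73126220703125, 79.81242370605469), (58.55678939819336, 95.87478637695312), 86.2279281616211) [0.47600929 0.08116564 0.0410933 ]
0
```

View pics/w4.png

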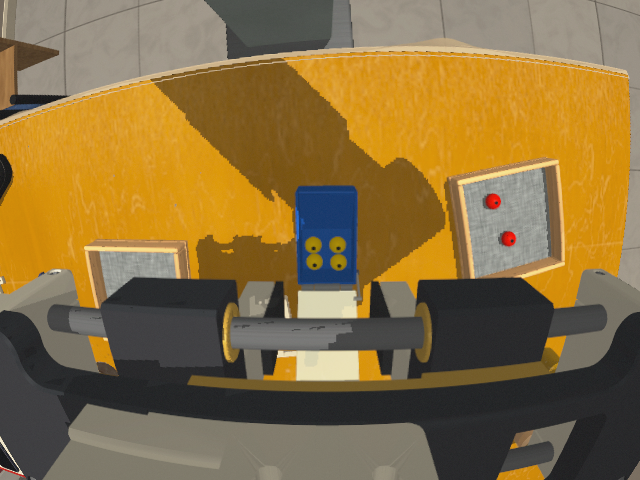

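The lid stays back, with its plate behind the box at (327,335). All four yellow beads sit in the open box around (326,253). Now I grip the box by its long sides.

```bash
python3 - <<'E'
from plant import r, camrig, get_state, close_job
from h import *
print(rel(get_state(),[.4957,.0793,-.018],Rt(-3.8)))
E
python3 drive.py '[[-0.029,0,0,0,0,0],[-0.029,0,0,0,0,0],[-0.029,0,0.02,0,0,0],[-0.029,0,0.05,0,0,0],[-0.029,0,0.08,0,0,0],[-0.029,0,0.1,0,0,0],[-0.029,0,0.12,0,0,0],[-0.029,0,0.14,0,0,0],[-0.029,0,0.16,0,0,0],[-0.029,0,0.18,0,0,0],[-0.029,0,0.195,0,0,0],[-0.029,0,0.195,0,0,0]]' 0.086 20
python3 drive.py '[[0,0,0.01,0,0,0],[0,0,0.02,0,0,0],[0,0,0.027,0,0,0],[0,0,0.031,0,0,0],[0,0,0.031,0,0,0]]'
```

```text
time_s: 11.7
tcp_pos: [0.4956, 0.0772, 0.0085]
eef_rot: [-179.8, -0.3, 175.8]
contact_force: [-0.1, -1.3, 0.3]
gripper_width: 0.0861
gripper_force: 0.0
time_s: 12.12
tcp_pos: [0.4971, 0.0782, -0.0197]
eef_rot: [-180.0, -0.0, 175.9]
contact_force: [-0.3, -0.8, 0.8]
gripper_width: 0.086
gripper_force: 0.0
```

```bash
python3 drive.py '[[0,0,0,0,0,0],[0,0,0,0,0,0],[0,0,0,0,0,0],[0,0,0,0,0,0],[0,0,0,0,0,0],[0,0,0,0,0,0],[0,0,0,0,0,0],[0,0,0,0,0,0]]' 0.04 30
python3 drive.py '[[0,0,-0.01,0,0,0],[0,0,-0.03,0,0,0],[0,0,-0.05,0,0,0],[0,0,-0.08,0,0,0],[0,0,-0.11,0,0,0],[0,0,-0.13,0,0,0],[0,0,-0.15,0,0,0],[0,0,-0.15,0,0,0]]'
python3 - <<'E'
from plant import r, camrig, get_state, close_job
from h import *
s=get_state();print(s["tcp_pos"],s["joints"])
# true TCP z = reported + .030 ; target grasp pose, spout in box frame
print(rel(s,[.575,-.16,.15],Rt(0)))
E
```

```text
time_s: 12.78
tcp_pos: [0.4973, 0.0783, -0.0189]
eef_rot: [180.0, 0.0, 175.9]
contact_force: [-0.9, -1.2, 6.4]
gripper_width: 0.0595
gripper_force: 30.0
time_s: 13.45
tcp_pos: [0.4987, 0.079, 0.134]
eef_rot: [179.8, 0.3, 175.9]
contact_force: [1.2, 0.2, -5.9]
gripper_width: 0.06
gripper_force: 30.0
[0.49873143 0.07902578 0.1339589 ] [ 3.13493116e+01  7.33816642e+00 -2.58340642e+01  3.00161666e-02
 -5.65336141e+01 -1.25466769e+02]
(array([-0.0932, -0.2329, -0.0162]), array([ 0.1,  0.3, -4.1]))
```

```bash
python3 - <<'E'
from plant import r, camrig, get_state, close_job
from h import *
print(rel(get_state(),[.60,-.155,.19],Rt(0)),rel(get_state(),[.60,-.155,.19],Rt(0,35)))
E
```

```text
(array([-0.118 , -0.226 , -0.0561]), array([ 0.1,  0.3, -4.1])) (array([-0.118 , -0.226 , -0.0561]), array([ -1.1, -34.7,  -4. ]))
```

```bash
python3 drive.py '[[-0.008,-0.015,-0.005,0,0,-1],[-0.025,-0.045,-0.015,0,-4,-2],[-0.04,-0.075,-0.025,0,-8,-4],[-0.055,-0.105,-0.035,-1,-13,-4],[-0.07,-0.135,-0.045,-1,-18,-4],[-0.085,-0.165,-0.056,-1,-23,-4],[-0.1,-0.195,-0.056,-1,-28,-4],[-0.112,-0.215,-0.056,-1,-32,-4],[-0.118,-0.226,-0.056,-1,-35,-4],[-0.118,-0.226,-0.056,-1,-35,-4]]'
python3 drive.py '[[0,0,0,0,0,0],[0,0,0,0,0,0]]'
python3 - <<'E'
from plant import r, camrig, get_state, close_job
from h import *
c=camrig.capture("wrist");s=get_state(); np.savez("w5.npz",**c)
R=Rn.from_euler("xyz",s["eef_rot"],degrees=True)
d=c["cam_to_world"][:3,3]-s["tcp_pos"]; print(s["tcp_pos"],d,R.inv().apply(d),s["joints"])
R0=Rn.from_euler("xyz",[180,0,175.9],degrees=True); print(R0.inv().apply(np.array([.38956,.08651,.39581])-[.46645,.08044,.20784]))
E
```

```text
time_s: 14.28
tcp_pos: [0.5939, -0.158, 0.1814]
eef_rot: [-179.8, 34.7, 179.8]
contact_force: [-1.2, -0.6, -6.4]
gripper_width: 0.06
gripper_force: 30.0
time_s: 14.45
tcp_pos: [0.5978, -0.1556, 0.1853]
eef_rot: [-179.7, 34.8, -179.9]
contact_force: [0.1, 0.1, -5.9]
gripper_width: 0.0598
gripper_force: 30.0
[ 0.59861973 -0.15516208  0.18614687] [-0.16975381  0.00188885  0.11156627] [ 0.0753881   0.00127453 -0.18863183] [   5.17014486   -2.21121046  -44.8734933    14.34073721  -12.95437868
 -108.131051  ]
[ 0.07712721  0.00055703 -0.18797   ]
```

```bash
cat > fk.py <<'E'
import numpy as np
from scipy.spatial.transform import Rotation as Rn
from scipy.optimize import least_squares
S=[([-49.612,20.589,.634,-.021,-70.135,-16.505],[.27303,-.61673,.19574],[179.908,-.006,-156.124]),
([37.2463,-6.0196,-22.2784,-.011,-73.8091,-129.2818],[.41971,.07827,.25931],[-180,-.1,178]),
([38.5622,7.5301,-42.8783,-.0015,-39.5574,-132.6741],[.41242,.0835,.03001],[180,0,175.9]),
([31.3493,7.3382,-25.8341,.03,-56.5336,-125.4668],[.49873,.07903,.13396],[179.8,.3,175.9]),
([5.17,-2.211,-44.8735,14.3407,-12.9544,-108.131],[.59862,-.15516,.18615],[-179.7,34.8,-179.9])]
E=Rn.from_euler
def fkR(q,s4=1,s6=1):
    q=np.array(q); a=E("ZYXYX",[q[0],q[1]-q[2],s4*q[3],-q[4],s6*q[5]],degrees=True)
    return a
def fk(q,p,s4,s6,C):
    a=fkR(q,s4,s6); h,a1,L1,L2,a3,Lt,d=p; j2,j23=np.radians(q[1]),np.radians(q[1]-q[2])
    rho=a1+L1*np.sin(j2)+L2*np.cos(j23)+a3*np.sin(j23); z=h+L1*np.cos(j2)-L2*np.sin(j23)+a3*np.cos(j23)
    P=E("z",q[0],degrees=True).apply([rho,d,z]); R=a*C
    return P+R.apply([0,0,Lt]),R
best=None
for s4 in(1,-1):
  for s6 in(1,-1):
    Cs=[fkR(q,s4,s6).inv()*E("xyz",e,degrees=True) for q,_,e in S]
    C=Rn.concatenate(Cs).mean(); err=max((C.inv()*c).magnitude() for c in Cs)*57.3
    if best is None or err<best[0]: best=(err,s4,s6,C)
err,s4,s6,C=best
f=lambda p:np.concatenate([fk(q,p,s4,s6,C)[0]-t for q,t,_ in S]+[1e-3*(np.array(p)-p0)])
p0=np.array([.4,0,.4,.4,0,.2,-.19])
sol=least_squares(f,p0); P=sol.x
if __name__=="__main__": print(err,s4,s6,C.as_matrix().round(2).tolist(),P.round(4),np.abs(sol.fun[:15]).max())
E
python3 fk.py
```

```text
Traceback (most recent call last):
  File "fk.py", line 21, in <module>
    Cs=[fkR(q,s4,s6).inv()*E("xyz",e,degrees=True) for q,_,e in S]
        ~~~^^^^^^^^^
  File "fk.py", line 11, in fkR
    q=np.array(q); a=E("ZYXYX",[q[0],q[1]-q[2],s4*q[3],-q[4],s6*q[5]],degrees=True)
                     ~^^^^^^^^^^^^^^^^^^^^^^^^^^^^^^^^^^^^^^^^^^^^^^^^^^^^^^^^^^^^^
  File "scipy/spatial/transform/_rotation.pyx", line 1413, in scipy.spatial.transform._rotation.Rotation.from_euler
ValueError: Expected axis specification to be a non-empty string of upto 3 characters, got ZYXYX
```

```bash
sed -i 's/a=E("ZYXYX",.*$/a=E("ZYX",[q[0],q[1]-q[2],s4*q[3]],degrees=True)*E("YX",[-q[4],s6*q[5]],degrees=True)/' fk.py; python3 fk.py
```

```text
0.08447530067428714 -1 -1 [[-0.0, -0.0, 1.0], [-1.0, -0.0, -0.0], [0.0, -1.0, -0.0]] [ 0.2686  0.013   0.6107  0.4526 -0.0121  0.4781 -0.1899] 0.015068263343943372
```

```bash
cat > ik.py <<'E'
from fk import *
from h import Rt
lo=np.array([-176,-82,-58,-173.8,-174.7,-.2]); lo=np.array([-176.03,-82.01,-58.28,-173.87,-174.79,-173.66]); hi=np.array([176.03,121.73,71.71,95.51,-.11,173.66])
def ik(pos,R,q0):
    def g(q):
        p,r=fk(q,P,s4,s6,C); return np.concatenate([(p-pos)*10,(r.inv()*R).as_rotvec()*2])
    s=least_squares(g,np.clip(q0,lo+.1,hi-.1),bounds=(lo,hi),x_scale=30); return s.x,np.abs(s.fun).max()
def pose(ps,ta,tilt,sp):
    R=Rt(ps,tilt); return np.array(sp)-R.apply([.057,0,-.063]),R
E
python3 - <<'E'
from ik import *
sp=[.5505,-.1545,.08]; q00=np.array(S[-1][0])
for ps in(0,30,45,60,75,90,-60,-80):
    q=q00.copy(); 
    for st in range(0,ps+(1 if ps>=0 else -1),5 if ps>=0 else -5):
        q,e=ik(pose(st,0,35,[.5505,-.1545,.15])[0],Rt(st,35),q)
    out=[(np.round(q).tolist(),round(e,3))]
    for t in range(35,76,5):
        z=.15-.07*(t-35)/30 if t<65 else .08
        po,R=pose(ps,0,t,[.5505,-.1545,z]); q,e=ik(po,R,q)
        if t in(50,60,70,75): out.append((t,np.round(q).tolist(),round(e,3)))
    print(ps,*out)
E
```

```text
0 ([6.0, 4.0, -46.0, 33.0, -6.0, -128.0], np.float64(0.0)) (50, [3.0, 5.0, -47.0, 81.0, -0.0, -174.0], np.float64(0.435)) (60, [3.0, 5.0, -47.0, 82.0, -0.0, -174.0], np.float64(0.777)) (70, [3.0, 3.0, -48.0, 82.0, -0.0, -174.0], np.float64(1.085)) (75, [3.0, 1.0, -49.0, 82.0, -0.0, -174.0], np.float64(1.222))
30 ([-9.0, 11.0, -38.0, -60.0, -24.0, 0.0], np.float64(0.0)) (50, [-17.0, 19.0, -48.0, -111.0, -37.0, 61.0], np.float64(0.0)) (60, [-23.0, 30.0, -52.0, -123.0, -55.0, 82.0], np.float64(0.0)) (70, [-28.0, 42.0, -54.0, -123.0, -73.0, 95.0], np.float64(0.0)) (75, [-30.0, 47.0, -54.0, -122.0, -81.0, 100.0], np.float64(0.0))
45 ([-13.0, 15.0, -32.0, -55.0, -36.0, 11.0], np.float64(0.0)) (50, [-23.0, 23.0, -38.0, -86.0, -45.0, 52.0], np.float64(0.0)) (60, [-29.0, 32.0, -40.0, -96.0, -57.0, 70.0], np.float64(0.0)) (70, [-33.0, 42.0, -40.0, -99.0, -69.0, 82.0], np.float64(0.0)) (75, [-35.0, 46.0, -40.0, -99.0, -74.0, 86.0], np.float64(0.0))
60 ([-15.0, 19.0, -26.0, -49.0, -47.0, 20.0], np.float64(0.0)) (50, [-25.0, 28.0, -29.0, -69.0, -55.0, 48.0], np.float64(0.0)) (60, [-30.0, 36.0, -2
[... 758 characters left out ...]
.0, -2.0, -57.0, -93.0, 61.0], np.float64(0.0))
-60 ([12.0, 10.0, -28.0, 28.0, -47.0, -174.0], np.float64(0.462)) (50, [13.0, 9.0, -31.0, 33.0, -44.0, -174.0], np.float64(0.88)) (60, [14.0, 9.0, -33.0, 36.0, -43.0, -174.0], np.float64(1.165)) (70, [16.0, 8.0, -34.0, 40.0, -43.0, -174.0], np.float64(1.424)) (75, [17.0, 6.0, -35.0, 41.0, -44.0, -174.0], np.float64(1.537))
-80 ([6.0, 13.0, -21.0, 18.0, -56.0, -174.0], np.float64(0.701)) (50, [9.0, 14.0, -22.0, 23.0, -56.0, -174.0], np.float64(1.068)) (60, [11.0, 15.0, -22.0, 27.0, -57.0, -174.0], np.float64(1.306)) (70, [15.0, 16.0, -22.0, 30.0, -60.0, -174.0], np.float64(1.507)) (75, [17.0, 16.0, -22.0, 32.0, -63.0, -174.0], np.float64(1.584))
```

```bash
python3 - <<'E'
from plant import r, camrig, get_state, close_job
from ik import *; from h import rel
s=get_state(); print(rel(s,[.58,-.15,.2],Rt(0,0)))
E
```

```text
(array([ 0.0073,  0.0051, -0.022 ]), array([-0.3, 34.9,  0. ]))
```

```bash
python3 drive.py '[[0.001,0,-0.004,0,5,0],[0.002,0.001,-0.008,0,10,0],[0.003,0.002,-0.012,0,15,0],[0.004,0.003,-0.016,0,20,0],[0.005,0.004,-0.02,0,25,0],[0.007,0.005,-0.022,0,30,0],[0.007,0.005,-0.022,0,35,0],[0.007,0.005,-0.022,0,35,0]]'
python3 drive.py '[[0,0,0,0,0,-4],[0,0,0,0,0,-10],[0,0,0,0,0,-16],[0,0,0,0,0,-22],[0,0,0,0,0,-28],[0,0,0,0,0,-34],[0,0,0,0,0,-40],[0,0,0,0,0,-46],[0,0,0,0,0,-50],[0,0,0,0,0,-50]]'
python3 - <<'E'
from plant import r, camrig, get_state, close_job
from ik import *; from h import rel
s=get_state(); print(s["joints"].round(1))
for t,z in((20,.15),(40,.13),(50,.105),(60,.085),(70,.08)):
    print(t,*rel(s,*pose(50,0,t,[.5505,-.1545,z])))
E
```

```text
time_s: 15.17
tcp_pos: [0.5839, -0.1489, 0.1997]
eef_rot: [-179.8, -0.3, -179.9]
contact_force: [2.3, -1.1, -5.2]
gripper_width: 0.0602
gripper_force: 30.0
time_s: 16.0
tcp_pos: [0.5814, -0.1492, 0.2009]
eef_rot: [-179.8, -0.1, -129.8]
contact_force: [0.0, 0.2, -5.1]
gripper_width: 0.0602
gripper_force: 30.0
[  4.4  13.3  -9.    0.2 -67.6 -44.3]
20 [-0.0514  0.0204  0.0904] [ -0.2 -20.1   0.2]
40 [-0.0605  0.0203  0.0823] [ -0.1 -40.1   0.3]
50 [-0.0612  0.0204  0.0925] [ -0.1 -50.1   0.3]
60 [-0.0594  0.0204  0.0978] [ -0.1 -60.1   0.3]
70 [-0.055   0.0204  0.0887] [ -0.1 -70.1   0.3]
```

```bash
python3 drive.py '[[-0.01,0.004,0.015,0,-3,0],[-0.02,0.008,0.03,0,-7,0],[-0.03,0.012,0.045,0,-11,0],[-0.04,0.016,0.06,0,-15,0],[-0.05,0.02,0.07,0,-19,0],[-0.055,0.02,0.08,0,-23,0],[-0.057,0.02,0.081,0,-27,0],[-0.058,0.02,0.082,0,-31,0],[-0.06,0.02,0.082,0,-35,0],[-0.061,0.02,0.083,0,-38,0],[-0.061,0.02,0.083,0,-40,0],[-0.061,0.02,0.083,0,-40,0]]'
python3 - <<'E'
from plant import r, camrig, get_state, close_job
from ik import *; from h import *
s=get_state(); print(s["joints"].round(1))
c=camrig.capture("scene"); W=world(c); h=cv2.cvtColor(c["frame"],cv2.COLOR_RGB2HSV).astype(int)
cv2.imwrite("pics/s5.png",cv2.resize(c["frame"][110:310,240:500,::-1],None,fx=3,fy=3))
m=(h[...,0]>100)&(h[...,0]<125)&(h[...,1]>170)&(abs(W[...,0]-.58)<.15)&(abs(W[...,1]+.15)<.15)&(W[...,2]>.03)
p=W[m]; print(len(p),p.mean(0),p.min(0),p.max(0),p[p[:,2].argsort()[:5]])
R=Rn.from_euler("xyz",s["eef_rot"],degrees=True)
for n,o in(("spout",[.057,0,-.063]),("bottomcorner",[.057,0,-.019]),("hinge",[-.042,0,-.063]),("bottomhinge",[-.039,0,-.019])): print(n,(s["tcp_pos"]+R.apply(o)).round(3))
for t,z in((50,.105),(60,.085),(65,.08),(72,.08)):
    print(t,*rel(s,*pose(50,0,t,[.5505,-.1545,z])))
E
```

```text
time_s: 17.0
tcp_pos: [0.6039, -0.0926, 0.1162]
eef_rot: [-180.0, 39.8, -130.3]
contact_force: [-0.3, -0.5, -5.5]
gripper_width: 0.0601
gripper_force: 30.0
[-19.4  16.3 -12.6 -46.8 -55.1   4.9]
621 [ 0.58426573 -0.10560509  0.15377024] [ 0.49284809 -0.2043288   0.09851176] [ 0.63667642 -0.0618607   0.28356573] [[ 0.54679776 -0.11612193  0.09851176]
 [ 0.54776614 -0.11792329  0.10004241]
 [ 0.54767376 -0.11230818  0.1011594 ]
 [ 0.54935994 -0.11552576  0.10125558]
 [ 0.5530179  -0.1116912   0.10272277]]
spout [ 0.549 -0.157  0.128]
bottomcorner [ 0.568 -0.135  0.094]
hinge [ 0.599 -0.099  0.192]
bottomhinge [ 0.615 -0.079  0.156]
50 [0.0027 0.0011 0.0082] [ -0.2 -10.2  -0.2]
60 [0.0075 0.0011 0.0111] [ -0.2 -20.2  -0.2]
65 [0.0076 0.0011 0.0083] [ -0.2 -25.2  -0.2]
72 [ 0.0042  0.0011 -0.0015] [ -0.2 -32.2  -0.1]
```

View pics/s5.png

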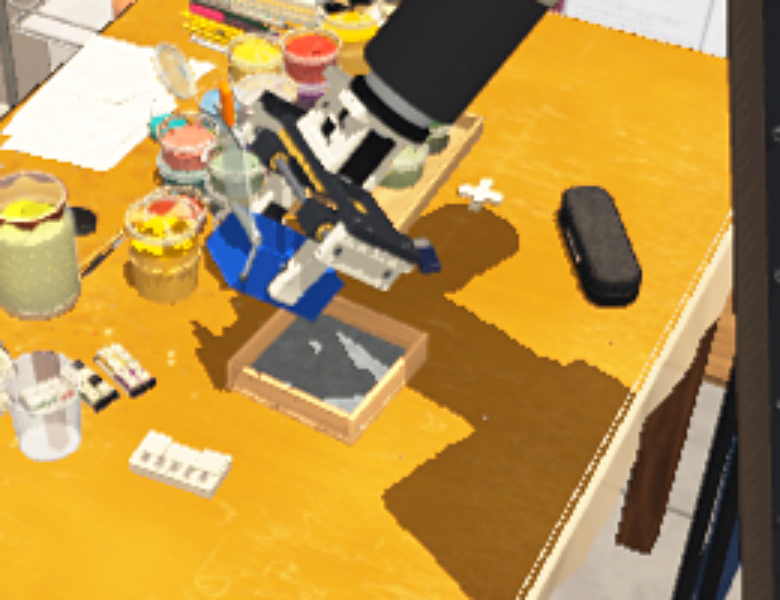

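The box hangs tilted at (275,265) over the empty tray at (330,370) in this crop. Its measured low corner matches my prediction within about 4 mm. Now I pour.

```bash
python3 drive.py '[[0.001,0.001,0.003,0,-3,0],[0.002,0.001,0.005,0,-6,0],[0.003,0.001,0.008,0,-9,0],[0.004,0.001,0.009,0,-12,0],[0.005,0.001,0.01,0,-15,0],[0.006,0.001,0.011,0,-17.5,0],[0.007,0.001,0.011,0,-20,0],[0.008,0.001,0.01,0,-22.5,0],[0.008,0.001,0.008,0,-25,0],[0.007,0.001,0.006,0,-27.5,0],[0.006,0.001,0.003,0,-30,0],[0.004,0.001,-0.001,0,-32,0]]'
python3 drive.py '[[0,0,0,0,0,0],[0,0,0,0,0,0],[0,0,0,0,0,0],[0,0,0,0,0,0],[0,0,0,0,0,0],[0,0,0,0,0,0],[0,0,0,0,0,0],[0,0,0,0,0,0],[0,0,0,0,0,0],[0,0,0,0,0,0]]'
cat > beads.py <<'E'
from plant import r, camrig, get_state, close_job
from h import *
for n in("top","scene"):
    c=camrig.capture(n); W=world(c); h=cv2.cvtColor(c["frame"],cv2.COLOR_RGB2HSV).astype(int)
    m=(h[...,0]>22)&(h[...,0]<35)&(h[...,1]>140)&(abs(W[...,0]-.55)<.12)&(abs(W[...,1]+.155)<.12)&(W[...,2]>.005)&(W[...,2]<.2)
    k,l,st,ce=cv2.connectedComponentsWithStats(m.astype(np.uint8))
    print(n,[(st[i,4],W[l==i].mean(0).round(3).tolist()) for i in range(1,k) if st[i,4]>4])
E
python3 beads.py
```

```text
time_s: 18.05
tcp_pos: [0.6011, -0.0937, 0.1144]
eef_rot: [-179.8, 71.7, -129.8]
contact_force: [-0.0, 1.2, -4.2]
gripper_width: 0.0596
gripper_force: 30.0
time_s: 18.88
tcp_pos: [0.6011, -0.0936, 0.1157]
eef_rot: [-179.5, 71.8, -129.6]
contact_force: [1.0, -0.2, -4.6]
gripper_width: 0.0597
gripper_force: 30.0
top []
scene [(np.int32(29), [0.538, -0.186, 0.176]), (np.int32(58), [0.521, -0.198, 0.02]), (np.int32(31), [0.543, -0.174, 0.02]), (np.int32(17), [0.501, -0.167, 0.022])]
```

```bash
python3 - <<'E'
from plant import r, camrig, get_state, close_job
from h import *
c=camrig.capture("scene"); cv2.imwrite("pics/s6.png",cv2.resize(c["frame"][150:270,280:440,::-1],None,fx=5,fy=5))
E
```

```text
(no output)
```

View pics/s6.png

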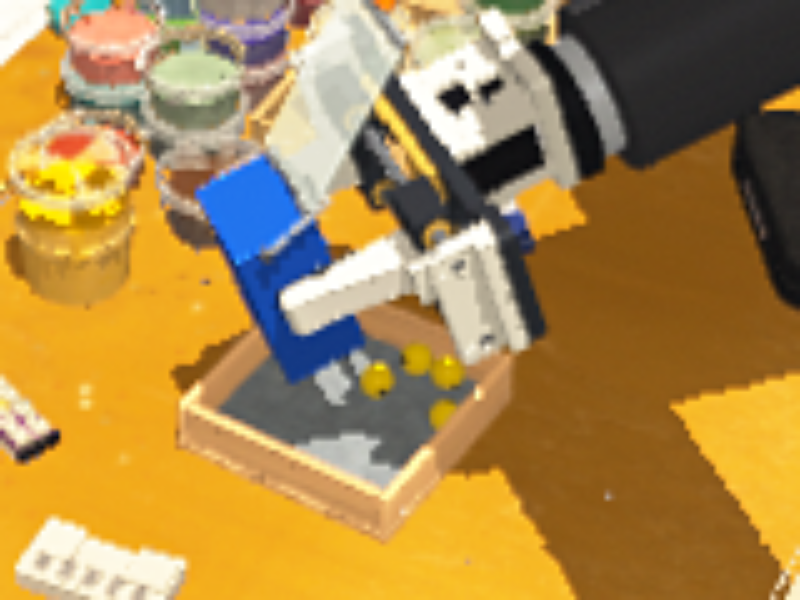

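All four yellow beads lie in the tray, at (377,380), (417,358), (448,370) and (443,412) in this crop. Now I lift clear, untilt and carry the box back to its bare spot.

```bash
python3 - <<'E'
from plant import r, camrig, get_state, close_job
from h import *
s=get_state(); p=s["tcp_pos"]
print(rel(s,p+[0,0,.06],Rt(50,72)));print(rel(s,p+[0,0,.1],Rt(50,0)))
E
```

```text
(array([-0.057 , -0.0002, -0.0187]), array([-0.1, -0.2,  0.1]))
(array([-0.095 , -0.0003, -0.0312]), array([-0.2, 71.8,  0. ]))
```

```bash
python3 drive.py '[[-0.01,0,-0.003,0,0,0],[-0.025,0,-0.008,0,2,0],[-0.045,0,-0.014,0,7,0],[-0.065,0,-0.02,0,13,0],[-0.08,0,-0.026,0,19,0],[-0.095,0,-0.031,0,25,0],[-0.095,0,-0.031,0,31,0],[-0.095,0,-0.031,0,37,0],[-0.095,0,-0.031,0,43,0],[-0.095,0,-0.031,0,49,0],[-0.095,0,-0.031,0,55,0],[-0.095,0,-0.031,0,61,0]]'
python3 drive.py '[[0,0,0,0,5,0],[0,0,0,0,10,0],[0,0,0,0,11,0],[0,0,0,0,11,0]]'
python3 - <<'E'
from plant import r, camrig, get_state, close_job
from h import *
s=get_state(); print(rel(s,[.497,.079,.13],Rt(-4)),s["joints"].round(0))
E
```

```text
time_s: 20.03
tcp_pos: [0.5999, -0.0923, 0.2177]
eef_rot: [-179.8, 10.6, -130.1]
contact_force: [0.3, -0.7, -5.2]
gripper_width: 0.0598
gripper_force: 30.0
time_s: 20.37
tcp_pos: [0.6001, -0.0911, 0.2146]
eef_rot: [180.0, -0.3, -130.0]
contact_force: [-0.2, 0.3, -6.6]
gripper_width: 0.0597
gripper_force: 30.0
(array([-0.0644,  0.1883,  0.0843]), array([-0.1, -0.3, 54. ])) [ 10.  14.  -7.   0. -70. -50.]
```

```bash
python3 drive.py '[[-0.004,0.01,0.004,0,0,3],[-0.01,0.03,0.012,0,0,8],[-0.017,0.05,0.02,0,0,14],[-0.024,0.07,0.028,0,0,20],[-0.031,0.09,0.036,0,0,26],[-0.038,0.11,0.046,0,0,32],[-0.045,0.13,0.055,0,0,38],[-0.052,0.15,0.065,0,0,44],[-0.058,0.17,0.075,0,0,49],[-0.064,0.188,0.084,0,0,54],[-0.064,0.188,0.084,0,0,54],[-0.064,0.188,0.084,0,0,54]]'
python3 - <<'E'
from plant import r, camrig, get_state, close_job
from h import *
s=get_state(); print(rel(s,[.497,.079,-.017],Rt(-4)))
E
```

```text
time_s: 21.37
tcp_pos: [0.497, 0.0763, 0.131]
eef_rot: [-179.9, -0.0, 175.9]
contact_force: [1.2, 0.1, -5.1]
gripper_width: 0.0598
gripper_force: 30.0
(array([1.00e-04, 3.00e-03, 1.48e-01]), array([-0.1, -0. , -0.1]))
```

```bash
python3 drive.py '[[0,0.001,0.015,0,0,0],[0,0.002,0.04,0,0,0],[0,0.003,0.065,0,0,0],[0,0.003,0.09,0,0,0],[0,0.003,0.11,0,0,0],[0,0.003,0.125,0,0,0],[0,0.003,0.135,0,0,0],[0,0.003,0.141,0,0,0],[0,0.003,0.145,0,0,0],[0,0.003,0.147,0,0,0],[0,0.003,0.147,0,0,0]]'
python3 drive.py '[[0,0,0.001,0,0,0],[0,0,0.002,0,0,0],[0,0,0.002,0,0,0],[0,0,0.002,0,0,0]]'
```

```text
time_s: 22.28
tcp_pos: [0.499, 0.0786, -0.0158]
eef_rot: [-179.8, 0.1, 175.9]
contact_force: [1.5, -0.7, -5.1]
gripper_width: 0.0596
gripper_force: 30.0
time_s: 22.62
tcp_pos: [0.4987, 0.0789, -0.0179]
eef_rot: [-179.8, 0.0, 175.9]
contact_force: [-0.4, -0.5, -5.1]
gripper_width: 0.0596
gripper_force: 30.0
```

Still carrying the weight, so I go down in small steps until it touches.

```bash
python3 drive.py '[[0,0,0.001,0,0,0],[0,0,0.001,0,0,0],[0,0,0.002,0,0,0],[0,0,0.002,0,0,0]]'
```

```text
time_s: 22.95
tcp_pos: [0.4989, 0.0789, -0.0189]
eef_rot: [-179.8, 0.1, 176.0]
contact_force: [-5.0, 0.1, 12.0]
gripper_width: 0.0599
gripper_force: 30.0
```

```bash
python3 drive.py '[[0,0,-0.001,0,0,0],[0,0,-0.001,0,0,0],[0,0,-0.001,0,0,0],[0,0,-0.001,0,0,0],[0,0,-0.001,0,0,0],[0,0,-0.001,0,0,0],[0,0,-0.001,0,0,0]]' 0.086 10
python3 drive.py '[[0,0,-0.01,0,0,0],[0,0,-0.03,0,0,0],[0,0,-0.06,0,0,0],[0,0,-0.1,0,0,0],[0,0,-0.14,0,0,0],[0,0,-0.18,0,0,0],[0.03,0,-0.2,0,0,0],[0.05,0,-0.22,0,0,0],[0.05,0,-0.22,0,0,0],[0.05,0,-0.22,0,0,0]]'
python3 drive.py '[[0,-0.04,0,0,0,0],[0,-0.08,0,0,0,0],[0,-0.12,0,0,0,0],[0,-0.16,0,0,0,0],[0,-0.2,0,0,0,0],[0,-0.24,0,0,0,0],[0,-0.27,0,0,0,0],[0,-0.27,0,0,0,0],[0,-0.27,0,0,0,0]]'
python3 - <<'E'
from plant import r, camrig, get_state, close_job
from h import *
c=camrig.capture("scene"); cv2.imwrite("pics/s7.png",cv2.resize(c["frame"][180:420,220:460,::-1],None,fx=2.5,fy=2.5))
W=world(c);h=cv2.cvtColor(c["frame"],cv2.COLOR_RGB2HSV).astype(int)
m=(h[...,0]>100)&(h[...,0]<125)&(h[...,1]>170)&(abs(W[...,0]-.48)<.1)&(abs(W[...,1]-.08)<.1)
p=W[m];print(len(p),p.min(0),p.max(0))
E
python3 beads.py
```

```text
time_s: 23.53
tcp_pos: [0.4986, 0.0788, -0.0192]
eef_rot: [-179.8, 0.0, 175.9]
contact_force: [-0.3, 1.0, 0.6]
gripper_width: 0.0858
gripper_force: 0.0
time_s: 24.37
tcp_pos: [0.4487, 0.0837, 0.2023]
eef_rot: [-179.9, 0.2, 176.0]
contact_force: [0.1, 0.1, -0.8]
gripper_width: 0.0858
gripper_force: 0.0
time_s: 25.12
tcp_pos: [0.4289, -0.1878, 0.2004]
eef_rot: [-179.8, -0.1, 175.7]
contact_force: [-0.3, 0.0, -1.6]
gripper_width: 0.0859
gripper_force: 0.0
1245 [ 0.44179839  0.04523354 -0.00149293] [0.5414608  0.11434949 0.04835834]
top []
scene [(np.int32(58), [0.521, -0.199, 0.019]), (np.int32(32), [0.543, -0.175, 0.019]), (np.int32(17), [0.501, -0.168, 0.021])]
```

View pics/s7.png

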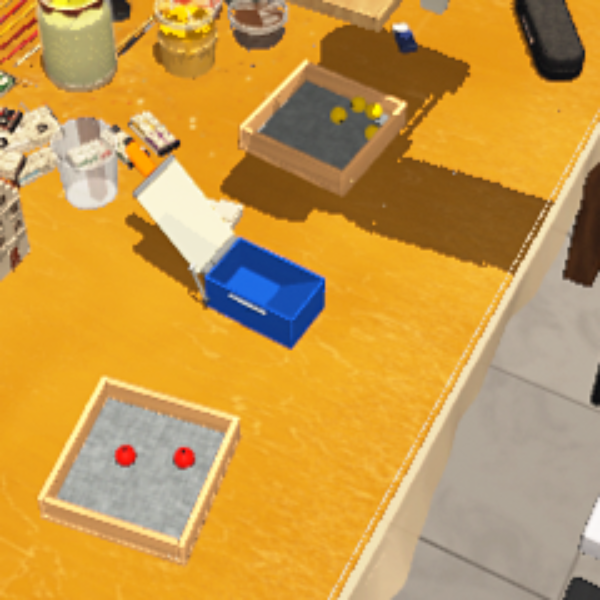

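The empty box stands upright at (265,290) with its lid back. The four yellow beads are in the tray around (355,112), and the two red ones are still in theirs at (125,455) and (184,457).

```bash
python3 -c "
from plant import r, camrig, get_state, close_job
print(close_job())"
```

```text
the job is handed in; nothing more can be done
None
```

I handed the job in at about 25 s: the lid was opened fully first and stayed open, all four yellow beads are in the empty tray, the emptied box is upright on the bare table with its lid open, the red beads are still in their tray, and I saw nothing else disturbed.

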